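Lock the bracket into the welding jig with the bayonet clamp

ROBOT

A 6-joint arm with a two-finger parallel gripper is mounted at the origin on the work surface. World frame = base frame: x ahead of the robot, y to its left, z up, the work surface at z = 0. Lengths are in mm, angles in rad, forces in N, time in s.
With the tool pointing down it reaches from about 275 to 850 mm from the base axis. Payload 19 kg.
Tool frame: the origin (TCP) lies on the front face of the gripper's body, between the roots of the fingers; the fingertips stand 73 mm ahead of it and the grasp point (between the pads) lies 54 mm ahead of it (robot.tips_ahead is the z of the fingertips in the tool frame, in mm); z points along the fingers, y is the direction in which the jaws open and shut (so a half turn about z gives the same grasp; the last joint's range is limited). The gripper opens to 85 mm and grips with 20 to 120 N. Pads are 22 mm wide; open, the fingers measure 114 mm over their backs; the gripper's body (76 mm by 85 mm) begins 54 mm behind the grasp point. The pads swing forward as they close: fully open they stand 13 mm farther back than shut.
Start: joints at [-1.377, 0.15, 1.437, -0, 1.554, -0.134], TCP at [185.102, -544.368, 303.867] pointing down, gripper open.
Joint ranges: [-2.8, 2.8], [-0.68, 2.1], [0.12, 2.68], [-1.39, 4.53], [0.16, 2.79], [-2.81, 2.81]. Speed limits (rad/s): [1.89, 1.89, 2.22, 3.01, 3.01, 3.01].

INTERFACE

Orientations are given as [roll, pitch, yaw] about the fixed x, y, z axes, in that order (R = Rz(yaw) Ry(pitch) Rx(roll)).
In Python, from bench import robot gives the robot as it stands. The module is installed in compiled form; this text tells all that it offers.
- The arm moves only by the tool drive_tool, never from a script. Its argument "series" is one flat list of numbers, 7 for each row, row after row: the shift along the tool's x, y, z in units of 25 mm (1.0 is 25 mm), then the turn, a rotation vector about the tool's x, y, z in rad, then the opening, from 0 (shut) to 1 (fully open). In form: [dx, dy, dz, rx, ry, rz, jaw, dx, dy, dz, rx, ry, rz, jaw, ...]. A call has exactly 5 rows; each row is the pose to reach, as a shift and turn from the pose commanded when the call began, along the tool's axes at that moment; what a row does not reach only later rows make up. A row lasts 1/10 s, in which the tool goes at most 50 mm and 8.59 degrees, less where a joint would pass 70% of its speed; a pose out of reach is approached as far as the arm can. A call with a gripper value outside its range is refused whole. The fingers move at their own pace and stop on an object; "newtons" is the grip in N (left out, the last holds). Time passes only in rows, so rows that repeat a pose let the fingers close, or fill a call up. It gives the time, the measured TCP pose, the force and the opening at its end, in the units of the state.
- robot.read_state(): the state, without advancing time (a new reading comes with each control period).
- robot.capture(name): name is "scene" or "top" or "wrist"; returns (picture, depth): 420x560x3 uint8, red, green, blue; 420x560 float32, mm along the optical axis (not along the pixel's ray), 0 where there is no reading.
- robot.get_calibration(name): a dict with "vertical_fov" (degrees; the focal length in pixels is half the picture's height over the tangent of half this angle, whatever the lens; pixels are square), "cx", "cy" (the principal point, pixels), "xyz" and "attitude" of the camera in the world. Camera axes: x right, y down, z forward; pixel columns grow to the right and rows downward; lengths in mm; the calibration is good to about 2 mm. A picture is of the moment at which its call begins: read the wrist's pose just before it. get_calibration takes no time and is no camera call; for the wrist camera it gives the pose at the moment of the call.
- robot.job_done(): hands the job in, once; it reports no verdict.
The state is a dict: "t": time; "q": joint angles; "joint_velocities": joint speeds; "tau": joint torques, N m; "tcp_pos": TCP position; "tcp_rot": TCP orientation; "ft_force": force on the tool from outside, world axes, zero at the start; "torque": the same for the moment, N m; "gripper_width": finger opening in mm.
Only numpy, scipy, OpenCV 4.12 (cv2) and the standard library are available. Lean on these libraries where they do the work, as an engineer would, in place of code of your own. Each camera call takes 0.05 s, during which the arm holds its last target.

TASK

Clamp the stainless bracket down in its welding jig. Take the T-handled bayonet clamp from the rack, drop its cross pin through the bracket's hole into the slots of the jig's socket (feel for them by turning under light pressure), press it down against its spring and twist it clockwise until it is drawn fully tight and meets its stop; then let go. Press and twist gently, without forcing anything, keep the bracket where it lies in the jig, and leave the other tools alone.

Things in the scene. Friction and masses are not known exactly. Their poses are not given: they have to be found in the camera images.
- clamp: Bayonet clamp, about 0.4 kg, hanging upright in a rack bore by its collar. Origin: centre of the cross pin; z up to the handle; x along pin and T handle (a half turn looks the same). Steel spindle 16 mm thick, round nose 14 mm below origin; cross pin 6 mm thick, 36 mm long; sprung collar, 64 mm wide, underside 10.5 mm above origin when free, sliding up to 9 mm more (2 N at first, then 4 N per mm).
- clamp_grip (a point): Middle of the clamp's black T handle, 65 mm above its origin: a bar 86 mm long (along the clamp's x), 14 mm thick, 22 mm high. 14 mm of thin stem (12 mm thick) are free under the bar, above the 38 mm wide spring housing. Grip the bar across its middle from above.
- jig: Welding jig, fixed: steel base plate 200 x 170 x 10 mm and on it a 130 x 110 mm pedestal whose top is 50 mm above the bench, with dowels to 62 mm round the nest, flange of the bracket to 76 mm. Twisting the clamp takes about 0.1 N m; at the stop this rises at once by 0.2 N m or more: go no further. Origin: centre of the underside, z up; the socket is on this z axis.
- socket_mouth (a point): Centre of the bayonet socket's mouth, level with the pedestal top. Lip 5 mm thick: bore 19 mm, two opposite slots 8.5 mm wide, 39 mm over both ends. The slot line lies along the jig's x axis only to within 29 degrees, so feel for it. Under the lip, ramps fall 2.2 mm clockwise (from above); 72 degrees past the slots a stop ends them. The last 4 degrees are level and hold the clamp.
- bracket: Stainless angle bracket, 0.4 kg, loose in the jig's nest between the dowels (2 mm play): plate 130 x 100 x 4 mm with a 43 mm hole over the socket, flange 26 mm high along its +x side. Origin: centre of the hole at the plate's underside, z up. The collar bears on the plate's top, 4 mm above the socket's mouth: 10 N of push brings the pin below the lip; drawn tight it presses with 16 N.
- rack: Aluminium clamp rack, fixed: block 85 x 250 x 45 mm with three 43 mm bores, 80 mm apart along its y. Origin: centre of the underside. The clamp hangs in one of the bores, its collar on the block's top, handle roughly along the row; two other tools hang in the other bores.
- ball_pin: Locating pin with a 36 mm black ball knob, 56 mm high above the rack, hanging by its 60 mm flange in a rack bore; leave it. Origin under the flange.
- star_screw: Hold-down screw with a flat 52 mm black star knob, 42 mm high above the rack, hanging by its 60 mm flange in a rack bore; leave it. Origin under the flange.
- hammer: Steel hammer 260 mm long lying on the bench; leave it. Origin at its middle, underside.
- wire_brush: Wooden-handled wire brush 200 mm long lying on the bench; leave it. Origin at its middle, underside.
- magnet_square: Black triangular welding magnet, 100 mm sides, 17 mm high, lying at the back of the bench; leave it.
- f_clamp: F-clamp 350 mm long with a wooden handle, lying at the left side of the bench; leave it.
- tungsten_jar: Small jar 44 mm wide, 75 mm high, standing between the robot and the work; leave it.
- offcut: Short stainless angle offcut, 110 x 50 x 35 mm, lying at the right of the bench; leave it.
There are look-alikes about, which are no part of the job. What is shaped like the clamp but blue or orange is not meant.

How it is judged (in metres and radians):
On the way:
1. the clamp's cross pin has gone down through the slots, below the socket's lip (horizontal distance between clamp and socket_mouth below 0.004 m and z of clamp in the frame of jig below 0.0425 m), for 0.1 s.
At the end, for the whole second after the job is handed in: The clamp stands upright (within 3 degrees) in the socket, its pin below the lip within 4 mm of the socket's axis, released and at rest, and presses on the bracket with more than 15.6 N; the bracket lies flat in its nest, its hole within 5 mm of the socket's axis (all of step 1 and contact force between clamp and bracket above 15.6 N and angle between clamp's own z axis and vertical below 0.06 rad and linear speed of clamp below 0.01 m/s and horizontal distance between bracket and socket_mouth below 0.005 m and z of bracket in the frame of jig below 0.0525 m and angle between bracket's own z axis and vertical below 0.03 rad); the robot touches nothing.
It fails at once if the clamp is pressed on the bracket with more than 30 N (contact force between clamp and bracket above 30 N).
It fails at once if the clamp is forced against the jig or its socket with more than 75 N in all (contact force between clamp and jig above 75 N).
It fails at once if the bracket is shoved or lifted out of its nest (distance of bracket from where it was at the start of the episode above 0.008 m or angle between bracket's own z axis and vertical above 0.15 rad).
It fails at once if a tool that is not part of the job is moved (distance of any of ball_pin, star_screw, hammer, wire_brush, magnet_square, f_clamp, tungsten_jar, offcut from where it was at the start of the episode above 0.02 m).
It also fails if it takes over 67 s, if anything falls off the work surface, if the arm or the gripper's body presses on something with over 40 N, if the wrist force passes 120 N, or if a joint passes its speed limit or range.

## Working session

There is one attempt and no reset: what is moved stays moved. The work goes in short steps, Python scripts to look and compute and a tool call to move; the robot and the scene stay as the last step left them, time stands still between calls to the robot, and variables do not carry over. Pictures are saved under pics/ and viewed, and the job is handed in when it is done.

Besides the shell and the picture viewer there is one more tool, called after "Emit:" as name(argument=value, ...) on one line, values as JSON. drive_tool: Moves the arm, as the interface text tells. Its arguments: {"type":"object","properties":{"series":{"type":"array"},"newtons":{"type":"number"}},"required":["series"]}

```bash
mkdir -p pics
cat > h.py <<'E'
import numpy as np,cv2
from scipy.spatial.transform import Rotation as R
from bench import robot
def cam(n):
    c=robot.get_calibration(n); im,d=robot.capture(n)
    return c,im,d
E
python3 - <<'E'
from h import *
import pickle
s=robot.read_state();print(s)
for n in("scene","top","wrist"):
    c,im,d=cam(n);print(n,c,im.shape)
    cv2.imwrite(f"pics/{n}0.png",im[:,:,::-1]);pickle.dump((c,im,d),open(f"{n}0.pkl","wb"))
E
```

```text
{'t': 0.0, 'q': array([-1.37706689e+00,  1.50973979e-01,  1.43799772e+00,  5.95140813e-06,
        1.55376421e+00, -1.33997056e-01]), 'joint_velocities': array([-0.00122776, -0.00133057,  0.00180612,  0.00020869,  0.0003191 ,
        0.00012836]), 'tau': array([ 4.84525790e-04, -7.13047671e+01, -5.70868313e+01, -1.67672633e-04,
        8.83845409e-03, -9.44233739e-05]), 'tcp_pos': array([ 185.04429149, -544.26164147,  303.29882922]), 'tcp_rot': array([-3.14046044e+00, -1.58631480e-04,  3.27726297e-01]), 'ft_force': array([1.51982608, 0.14842749, 0.48003842]), 'torque': array([-0.0497856 ,  0.03150039,  0.06132534]), 'gripper_width': 85.51957684542856}
scene {'vertical_fov': 46.622708237717795, 'cx': 283.922989532949, 'cy': 213.1614746325553, 'xyz': array([1679.80342877,   77.12431427,  962.946973  ]), 'attitude': array([-2.2133032 , -0.01901206,  1.64010465])} (420, 560, 3)
top {'vertical_fov': 45.02710965085326, 'cx': 279.8018702430575, 'cy': 199.8954093316511, 'xyz': array([ 362.60869128,   33.52498621, 1674.85081999]), 'attitude': array([-3.05933110e+00, -1.75631933e-03, -1.54256427e+00])} (420, 560, 3)
wrist {'vertical_fov': 69.58582171955399, 'cx': 279.0901872539144, 'cy': 213.65758186899814, 'xyz': array([ 263.26972288, -518.06452427,  374.11764455]), 'attitude': array([ 2.81370853e+00, -3.62995057e-04, -1.24189071e+00])} (420, 560, 3)
```

View pics/top0.png

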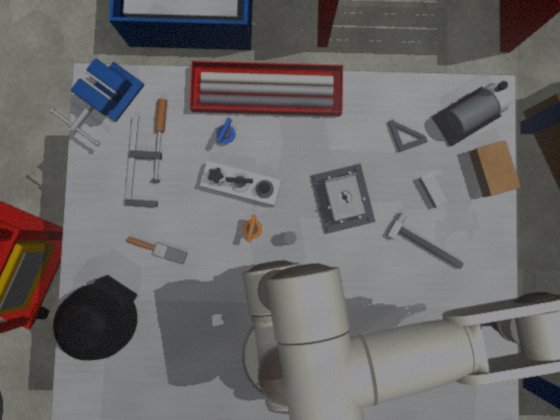

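View pics/scene0.png

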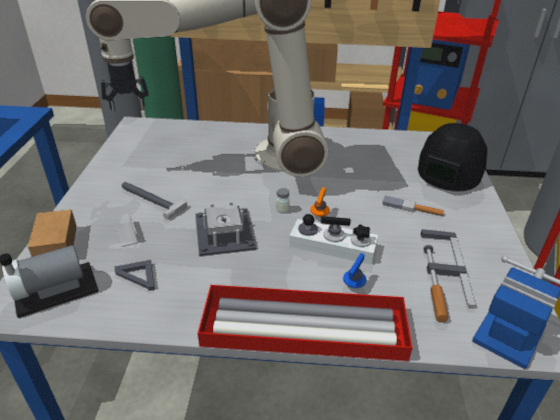

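View pics/wrist0.png

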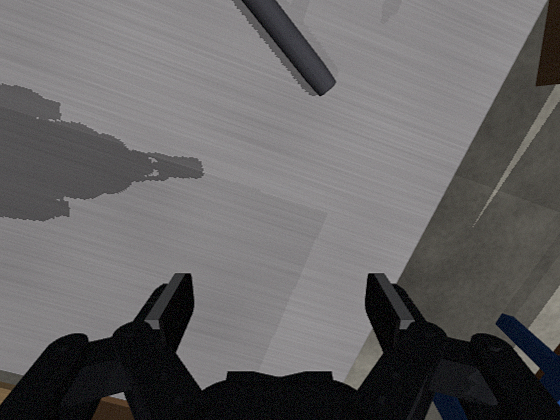

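Top view: the rack is at about (240,183). The middle-bore item at (240,181) has a black T handle; the neighbours are a star knob (216,174) and a ball knob (264,188). Look-alikes outside the rack are the blue T (226,132) and the orange T (252,228). The jig is at (343,198). I choose (240,181) and will check it in crops.

Run:
```python
import pickle,cv2,numpy as np
c,im,d=pickle.load(open("top0.pkl","rb"))
a=cv2.resize(im[150:240,190:390,::-1],None,fx=4,fy=4,interpolation=cv2.INTER_CUBIC);cv2.imwrite("pics/crop_top.png",a)
c,im,d=pickle.load(open("scene0.pkl","rb"))
a=cv2.resize(im[180:280,190:390,::-1],None,fx=4,fy=4,interpolation=cv2.INTER_CUBIC);cv2.imwrite("pics/crop_scene.png",a)
```

```text
(no output)
```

View pics/crop_top.png

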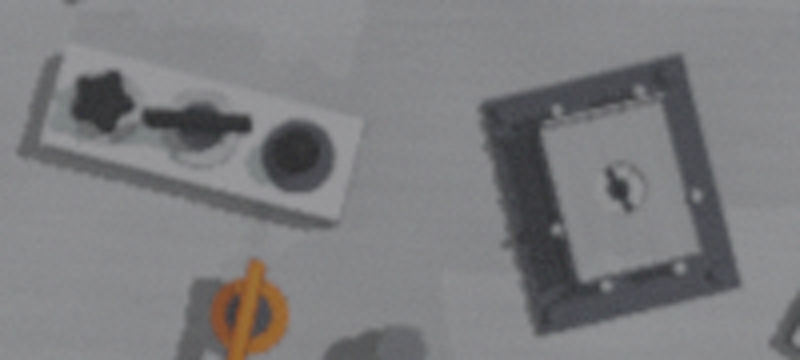

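View pics/crop_scene.png

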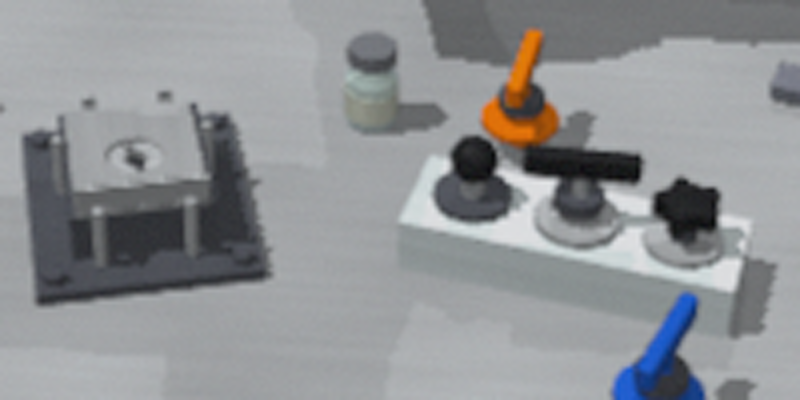

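Confirmed: the black T in the middle bore, over a silver collar, is the clamp. The socket's slot is visible in the bracket hole. Next I measure from the top view.

```bash
cat >> h.py <<'E'
def rot(a): return R.from_euler('xyz',a).as_matrix()
def ray(c,u,v):
    f=210/np.tan(np.radians(c["vertical_fov"])/2)
    return rot(c["attitude"])@np.array([(u-c["cx"])/f,(v-c["cy"])/f,1.])
def onz(c,u,v,z):
    r=ray(c,u,v);return c["xyz"]+r*(z-c["xyz"][2])/r[2]
def proj(c,p):
    f=210/np.tan(np.radians(c["vertical_fov"])/2)
    q=rot(c["attitude"]).T@(np.asarray(p)-c["xyz"]);return f*q[0]/q[2]+c["cx"],f*q[1]/q[2]+c["cy"]
def tcp():
    s=robot.read_state();return s["tcp_pos"],rot(s["tcp_rot"]),s
E
python3 - <<'E'
from h import *
import pickle
c,im,d=pickle.load(open("top0.pkl","rb"))
g=im.max(2)
m=np.zeros(g.shape,np.uint8);m[172:188,224:256]=(g[172:188,224:256]<45)
print([ (int(g[v,u])) for v in (180,) for u in range(220,260)])
n,l,st,ce=cv2.connectedComponentsWithStats(m)
for i in range(1,n):
    if st[i,4]>10:
        ys,xs=np.nonzero(l==i);r=cv2.minAreaRect(np.c_[xs,ys].astype(np.float32));print(st[i],ce[i],r)
def crop(u,v):return 190+u/4,150+v/4
for n,u,v,z in[("bar left",143,117,110),("bar right",250,124,110),("bar mid",197,120,110),("socket",621,188,50),("hole",625,188,54)]:
    print(n,onz(c,*crop(u,v),z).round(1))
for u,v in[(483,103),(683,57),(738,286),(540,333)]:print(onz(c,*crop(u,v),10).round(1))
for u,v in[(65,48),(362,120),(333,218)]:print("rack",onz(c,*crop(u,v),45).round(1))
E
```

```text
[132, 131, 126, 126, 121, 99, 70, 49, 51, 57, 54, 52, 54, 52, 54, 50, 54, 54, 53, 57, 54, 53, 58, 53, 56, 57, 58, 56, 55, 56, 58, 56, 81, 134, 148, 151, 152, 152, 147, 149]
bar left [551.3 204.2 110. ]
bar right [548.2 120.9 110. ]
bar mid [550.1 162.2 110. ]
socket [ 511.9 -176.    50. ]
hole [ 511.7 -178.7   54. ]
[583.  -65.7  10. ]
[ 626.1 -230.6   10. ]
[ 437.5 -278.7   10. ]
[ 394.4 -116.8   10. ]
rack [613.7 276.7  45. ]
rack [561.7  34.   45. ]
rack [481.5  55.2  45. ]
```

```bash
cat >> h.py <<'E'
def plan(p,yaw,tilt=True):
    """shift in units and rotvec, tool axes, to reach TCP p (mm), pointing down with yaw (rad)"""
    s=robot.read_state();p0=s["tcp_pos"];R0=rot(s["tcp_rot"])
    Rt=rot([np.pi,0,yaw])
    d=R0.T@(np.asarray(p)-p0)/25; rv=R.from_matrix(R0.T@Rt).as_rotvec()
    return d.round(3),rv.round(4)
def wristsee(u,v,z):
    c=robot.get_calibration("wrist");p=onz(c,u,v,z);s=robot.read_state();return rot(s["tcp_rot"]).T@(p-s["tcp_pos"])
E
python3 - <<'E'
from h import *
print(wristsee(280,210,50),wristsee(280,150,50))
print(plan([512,-177,300],1.0))
print(plan([480,-177,300],0.9))
E
```

```text
[-23.50087318   1.92691679 253.42778489] [ 43.23200763   1.7879556  253.43556023]
(array([17.11 , -9.698,  0.148]), array([-9.000e-04, -4.000e-04, -6.722e-01]))
(array([ 15.898, -10.11 ,   0.149]), array([-9.000e-04, -4.000e-04, -5.722e-01]))
```

Emit:
drive_tool(series=[1.7,-0.96,0,0,0,-0.067,1,3.4,-1.92,0,0,0,-0.134,1,5.1,-2.88,0,0,0,-0.2,1,6.8,-3.84,0,0,0,-0.267,1,8.5,-4.8,0,0,0,-0.333,1])

```text
t: 0.65
tcp_pos: [348.5, -360.6, 303.8]
tcp_rot: [-3.142, -0.0, 0.663]
ft_force: [1.9, -1.1, 1.0]
gripper_width: 85.3
```

Run:
```python
from h import *
print(robot.read_state()["tcp_pos"],plan([512,-177,300],1.0))
```

```text
[ 348.49917474 -360.64674367  303.83106572] (array([ 9.676, -1.762,  0.154]), array([-0.000e+00, -1.000e-04, -3.368e-01]))
```

Emit:
drive_tool(series=[1.9,-0.36,0,0,0,-0.067,1,3.8,-0.72,0,0,0,-0.134,1,5.8,-1.08,0,0,0,-0.2,1,7.7,-1.4,0,0,0,-0.267,1,9.68,-1.76,0.15,0,0,-0.337,1])

```text
t: 1.15
tcp_pos: [512.5, -177.6, 300.5]
tcp_rot: [3.141, -0.0, 1.001]
ft_force: [1.5, -1.3, -0.6]
gripper_width: 85.5
```

Run:
```python
from h import *
import pickle
print(robot.read_state()["tcp_pos"],robot.read_state()["ft_force"])
c,im,d=cam("wrist");print(c["xyz"])
cv2.imwrite("pics/wj.png",im[:,:,::-1]);pickle.dump((c,im,d),open("wj.pkl","wb"))
print(robot.read_state()["tcp_pos"],plan([550,162,300],1.53))
```

```text
[ 512.50655742 -177.60878506  300.51081861] [ 1.49251384 -1.33547593 -0.61219154]
[ 556.75607445 -108.06808246  371.2895537 ]
[ 515.81354016 -172.6706642   299.38412599] (array([ 1.2057e+01, -5.9760e+00,  1.1000e-02]), array([ 3.000e-04, -2.800e-03, -5.212e-01]))
```

View pics/wj.png

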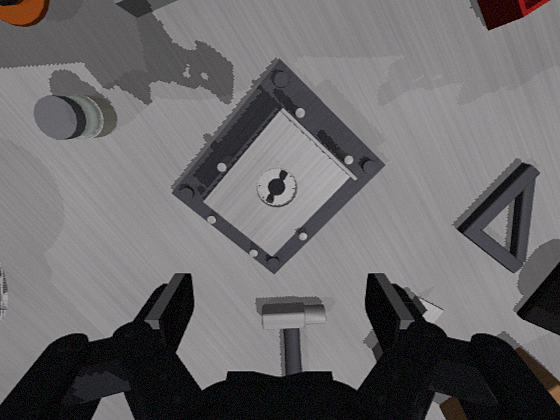

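The picture shows the jig diamond with the bracket hole at (277,187) and the slot running from lower left to upper right. I'll measure hole, socket and slot direction from the crop.

Run:
```python
from h import *
import pickle
c,im,d=pickle.load(open("wj.pkl","rb"))
a=cv2.resize(im[155:220,240:315,::-1],None,fx=8,fy=8,interpolation=cv2.INTER_CUBIC);cv2.imwrite("pics/wjc.png",a)
g=im.max(2)
m=np.zeros(g.shape,np.uint8);m[166:208,256:298]=(g[166:208,256:298]<60)
n,l,st,ce=cv2.connectedComponentsWithStats(m)
for i in range(1,n):
    if st[i,4]>8:
        ys,xs=np.nonzero(l==i)
        P=np.array([onz(c,x,y,48)[:2] for x,y in zip(xs,ys)]);mu=P.mean(0);w,v=np.linalg.eigh(np.cov(P.T))
        print(st[i],ce[i],mu,np.sqrt(w),np.degrees(np.arctan2(v[1,1],v[0,1])))
for u,v in[(279,58),(384,165),(275,273),(172,192)]:print(onz(c,u,v,10).round(1))
```

```text
[266 171  21  32 303] [276.19471947 186.33993399] [ 512.25023736 -173.13946089] [3.79403703 9.21447533] -150.75895127655022
[586.1 -63.6  10. ]
[ 630.1 -228.4   10. ]
[ 440.6 -281.    10. ]
[ 395.1 -117.5   10. ]
```

View pics/wjc.png

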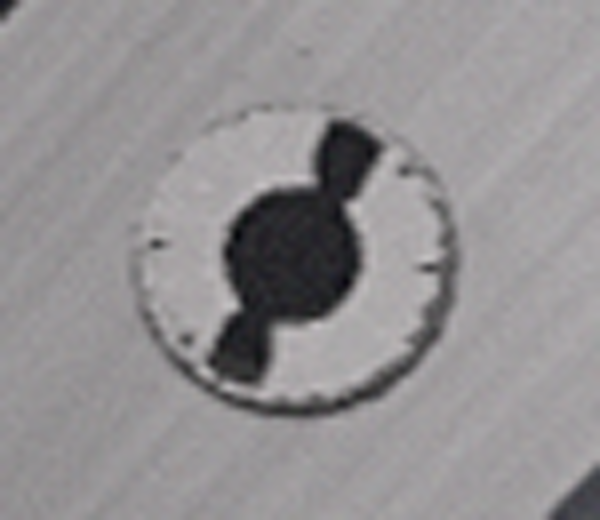

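Emit:
drive_tool(series=[1.75,-0.85,0,0,0,-0.075,1,3.5,-1.75,0,0,0,-0.15,1,5.2,-2.6,0,0,0,-0.22,1,7.0,-3.5,0,0,0,-0.3,1,8.7,-4.3,0,0,0,-0.37,1])

```text
t: 1.7
tcp_pos: [538.7, 63.7, 300.2]
tcp_rot: [-3.142, -0.0, 1.371]
ft_force: [1.7, -0.3, 1.2]
gripper_width: 85.7
```

Run:
```python
from h import *
print(plan([550,162,290],1.53))
```

```text
(array([ 3.943, -0.336,  0.408]), array([-0.00e+00, -1.00e-04, -1.59e-01]))
```

Emit:
drive_tool(series=[1.6,-0.13,0.1,0,0,-0.06,1,3.0,-0.25,0.3,0,0,-0.12,1,3.94,-0.34,0.4,0,0,-0.16,1,3.94,-0.34,0.4,0,0,-0.16,1,3.94,-0.34,0.4,0,0,-0.16,1])

```text
t: 2.2
tcp_pos: [550.4, 160.0, 289.9]
tcp_rot: [-3.141, 0.0, 1.528]
ft_force: [0.0, -0.3, 0.8]
gripper_width: 85.5
```

Run:
```python
from h import *
import pickle
c,im,d=cam("wrist");print(c["xyz"])
cv2.imwrite("pics/wr.png",im[:,:,::-1]);pickle.dump((c,im,d),open("wr.pkl","wb"))
print(robot.read_state()["tcp_pos"])
```

```text
[553.36180942 242.6516404  360.59917563]
[550.48324169 159.43831243 290.07882016]
```

View pics/wr.png

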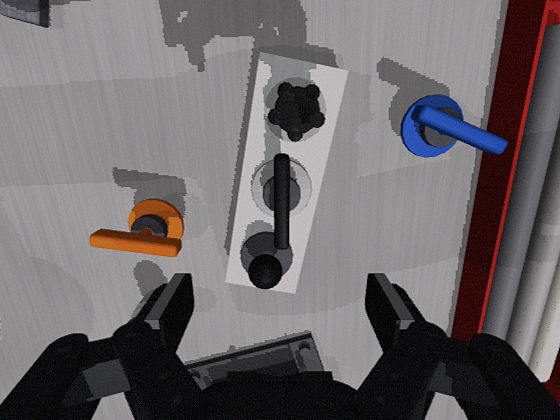

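The wrist view shows the black T bar upright from (281,154) to (283,248), over the silver collar.

Run:
```python
from h import *
import pickle
c,im,d=pickle.load(open("wr.pkl","rb"))
print(d[165,282],d[200,282],d[240,283], proj(c,onz(c,282,200,110)))
g=im.max(2)
m=np.zeros(g.shape,np.uint8);s=(slice(148,258),slice(262,302))
r=rot(c["attitude"]);f=210/np.tan(np.radians(c["vertical_fov"])/2)
V,U=np.mgrid[0:420,0:560]
W=np.stack([(U-c["cx"])/f*d,(V-c["cy"])/f*d,d],-1)@r.T+c["xyz"]
m[s]=(g[s]<60)&(W[s][...,2]>100)
n,l,st,ce=cv2.connectedComponentsWithStats(m)
i=1+np.argmax(st[1:,4]);ys,xs=np.nonzero(l==i)
print(st[i],"z",np.percentile(W[l==i][:,2],[10,50,90]))
P=np.array([onz(c,x,y,110.5)[:2] for x,y in zip(xs,ys)]);mu=P.mean(0);w,v=np.linalg.eigh(np.cov(P.T))
print(mu,(P.min(0)+P.max(0))/2,P.min(0),P.max(0),np.degrees(np.arctan2(v[1,1],v[0,1])))
print(W[l==i].mean(0))
```

```text
249.29549 260.2129 270.68665 (np.float64(282.00000000000006), np.float64(200.0))
[ 274  154   17   96 1444] z [108.83945055 110.58511648 111.63139839]
[552.48073146 168.33093387] [552.80245764 165.72412502] [544.71020773 122.77268794] [560.89470755 208.6755621 ] 87.73836933397239
[552.47600171 168.47822402 111.0237887 ]
```

Run:
```python
from h import *
print(plan([552.7,165.7,153.5],np.radians(87.7)))
```

```text
(array([0.255, 0.08 , 5.463]), array([-0.0004,  0.0002, -0.0034]))
```

Emit:
drive_tool(series=[0.25,0.08,1.3,0,0,0,1,0.25,0.08,2.6,0,0,0,1,0.25,0.08,3.8,0,0,-0.003,1,0.25,0.08,4.8,0,0,-0.003,1,0.25,0.08,5.46,0,0,-0.003,1])

```text
t: 2.75
tcp_pos: [552.4, 164.7, 152.0]
tcp_rot: [-3.14, 0.0, 1.529]
ft_force: [0.0, -0.1, 0.8]
gripper_width: 85.3
```

Emit:
drive_tool(newtons=60, series=[0,0,0,0,0,0,1,0,0,0,0,0,0,0,0,0,0,0,0,0,0,0,0,0,0,0,0,0,0,0,0,0,0,0,0])

```text
t: 3.25
tcp_pos: [553.0, 166.0, 154.5]
tcp_rot: [3.141, -0.0, 1.531]
ft_force: [-0.4, 0.7, 0.2]
gripper_width: 28.2
```

Emit:
drive_tool(series=[0,0,0,0,0,0,0,0,0,0,0,0,0,0,0,0,0,0,0,0,0,0,0,0,0,0,0,0,0,0,0,0,0,0,0])

```text
t: 3.75
tcp_pos: [552.9, 166.0, 153.8]
tcp_rot: [3.141, -0.0, 1.531]
ft_force: [1.2, -0.6, 2.3]
gripper_width: 13.5
```

Emit:
drive_tool(series=[0,0,-0.4,0,0,0,0,0,0,-1.2,0,0,0,0,0,0,-2.4,0,0,0,0,0,0,-3.6,0,0,0,0,0,0,-4.8,0,0,0,0])

```text
t: 4.25
tcp_pos: [552.4, 165.9, 275.2]
tcp_rot: [-3.141, 0.0, 1.531]
ft_force: [0.5, 0.6, -3.7]
gripper_width: 12.9
```

Emit:
drive_tool(series=[0,0,0,0,0,0,0,0,0,0,0,0,0,0,0,0,0,0,0,0,0,0,0,0,0,0,0,0,0,0,0,0,0,0,0])

```text
t: 4.75
tcp_pos: [552.6, 166.0, 272.8]
tcp_rot: [-3.14, 0.0, 1.531]
ft_force: [-0.1, -0.4, -3.4]
gripper_width: 12.9
```

Run:
```python
from h import *
import pickle
s=robot.read_state();print(s["tcp_pos"],s["ft_force"],s["torque"],s["gripper_width"])
c,im,d=cam("wrist");print(c["xyz"])
cv2.imwrite("pics/wg.png",im[:,:,::-1]);pickle.dump((c,im,d),open("wg.pkl","wb"))
c,im,d=cam("scene")
cv2.imwrite("pics/sg.png",cv2.resize(im[100:300,150:400,::-1],None,fx=3,fy=3));pickle.dump((c,im,d),open("sg.pkl","wb"))
print(plan([512.3,-173,280],np.radians(29)))
```

```text
[552.62004645 165.95962943 272.81087619] [-0.11626091 -0.43376328 -3.38620073] [-0.03200795 -0.0114918   0.02077732] 12.861991073033243
[555.40752004 248.59432149 343.53973062]
(array([-13.612,  -1.073,  -0.271]), array([-8.0000e-04,  5.0000e-04,  1.0247e+00]))
```

View pics/wg.png

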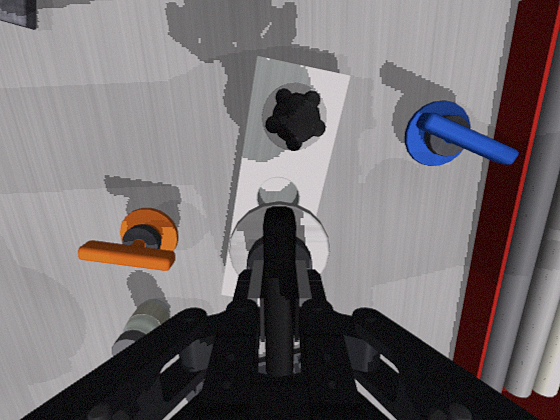

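View pics/sg.png

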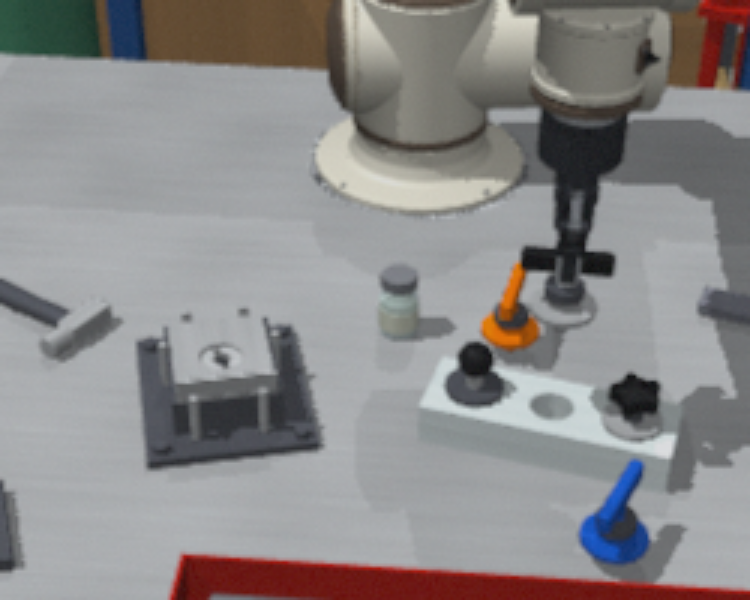

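The clamp is held and hangs upright; its bore is empty and the neighbours are undisturbed. I'll move to a standoff beside the jig and take a standing look past the clamp.

Run:
```python
from h import *
import pickle
c,im,d=pickle.load(open("wg.pkl","rb"))
p0,R0,s=tcp()
for u,v,z in[(279.5,206,229.5),(230,247,168),(329,247,168),(279.5,203,168)]:
    print((R0.T@(onz(c,u,v,z)-p0)).round(1))
print(plan([446,-209,272],np.radians(29)))
```

```text
[46.8 -0.4 43.7]
[  0.  -31.8 105.2]
[1.000e-01 3.140e+01 1.051e+02]
[ 29.4  -0.2 105.2]
(array([-15.157,  -3.665,   0.051]), array([-8.0000e-04,  5.0000e-04,  1.0247e+00]))
```

Emit:
drive_tool(series=[-1.5,-0.37,0,0,0,0.1,0,-3.0,-0.73,0,0,0,0.2,0,-4.55,-1.1,0,0,0,0.31,0,-6.05,-1.47,0,0,0,0.41,0,-7.58,-1.83,0,0,0,0.51,0])

```text
t: 5.35
tcp_pos: [498.8, -22.8, 273.7]
tcp_rot: [3.142, -0.0, 1.017]
ft_force: [1.0, -0.9, -3.8]
gripper_width: 12.6
```

Run:
```python
from h import *
print(plan([446,-209,272],np.radians(29)))
```

```text
(array([-7.446,  2.122,  0.065]), array([ 0.000e+00, -1.000e-04,  5.108e-01]))
```

Emit:
drive_tool(series=[-1.9,0.53,0,0,0,0.13,0,-3.8,1.06,0,0,0,0.26,0,-5.6,1.6,0,0,0,0.39,0,-7.2,2.05,0,0,0,0.51,0,-7.2,2.05,0,0,0,0.51,0])

```text
t: 5.85
tcp_pos: [447.7, -205.7, 273.4]
tcp_rot: [3.141, 0.001, 0.502]
ft_force: [0.1, 0.7, -3.5]
gripper_width: 12.6
```

Emit:
drive_tool(series=[0,0,0,0,0,0,0,0,0,0,0,0,0,0,0,0,0,0,0,0,0,0,0,0,0,0,0,0,0,0,0,0,0,0,0])

```text
t: 6.35
tcp_pos: [449.3, -201.2, 273.7]
tcp_rot: [-3.142, -0.0, 0.512]
ft_force: [0.3, 0.0, -4.1]
gripper_width: 13.0
```

Run:
```python
from h import *
import pickle
s=robot.read_state();print(s["tcp_pos"],s["tcp_rot"],s["ft_force"],s["torque"])
c,im,d=cam("wrist");print(c["xyz"],robot.read_state()["tcp_pos"])
cv2.imwrite("pics/ws.png",im[:,:,::-1]);pickle.dump((c,im,d,s),open("ws.pkl","wb"))
```

```text
[ 449.3284047  -201.19394635  273.73396837] [-3.14157537e+00 -7.10005389e-05  5.12112771e-01] [ 0.27989328  0.00842544 -4.08611546] [-0.00391687 -0.02596476  0.05127894]
[ 521.26031353 -160.93431798  344.47150421] [ 449.28375855 -201.3086484   273.72124545]
```

View pics/ws.png

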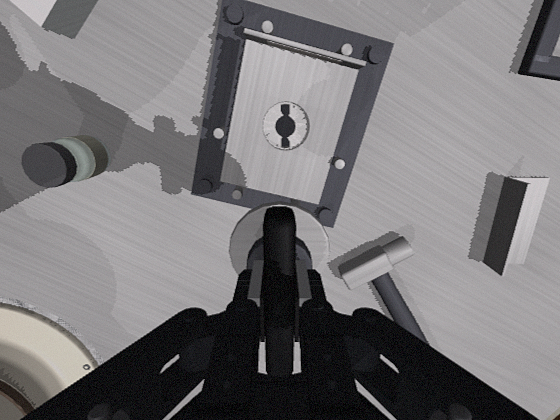

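The socket is clear at (285,125), with its slot nearly vertical in the image, so in line with the handle. The clamp's collar and bar are at (279,206) and below.

Run:
```python
from h import *
import pickle
c,im,d,s=pickle.load(open("ws.pkl","rb"))
p0=s["tcp_pos"];R0=rot(s["tcp_rot"])
a=cv2.resize(im[92:157,245:325,::-1],None,fx=9,fy=9,interpolation=cv2.INTER_CUBIC);cv2.imwrite("pics/wsc.png",a)
a=cv2.resize(im[190:290,215:345,::-1],None,fx=6,fy=6,interpolation=cv2.INTER_CUBIC);a=cv2.convertScaleAbs(a,alpha=1.8);cv2.imwrite("pics/wsk.png",a)
g=im.max(2)
m=np.zeros(g.shape,np.uint8);m[100:150,265:305]=(g[100:150,265:305]<70)
n,l,st,ce=cv2.connectedComponentsWithStats(m)
for i in range(1,n):
    if st[i,4]>8:
        ys,xs=np.nonzero(l==i)
        P=np.array([onz(c,x,y,50)[:2] for x,y in zip(xs,ys)]);mu=P.mean(0);w,v=np.linalg.eigh(np.cov(P.T))
        print(st[i],ce[i],mu,np.sqrt(w),np.degrees(np.arctan2(v[1,1],v[0,1])))
```

```text
[276 105  19  43 450] [284.85555556 125.57555556] [ 512.586586   -172.53056779] [3.80273459 9.26261463] -150.21744682158146
```

View pics/wsc.png

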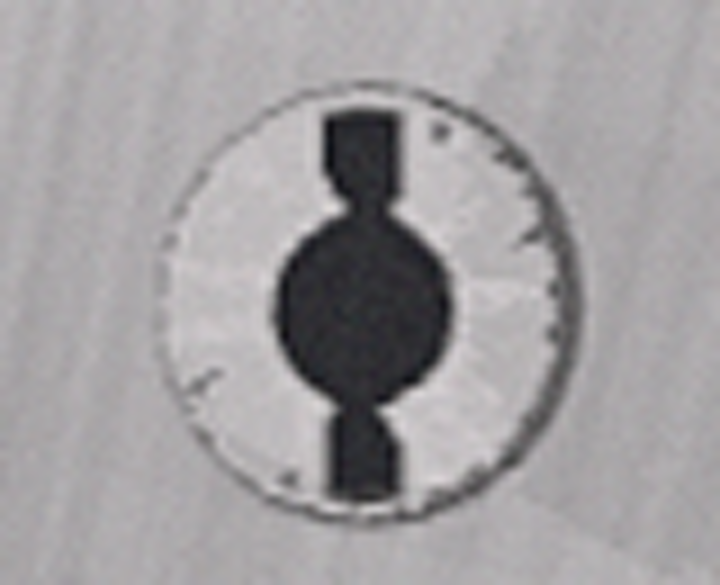

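View pics/wsk.png

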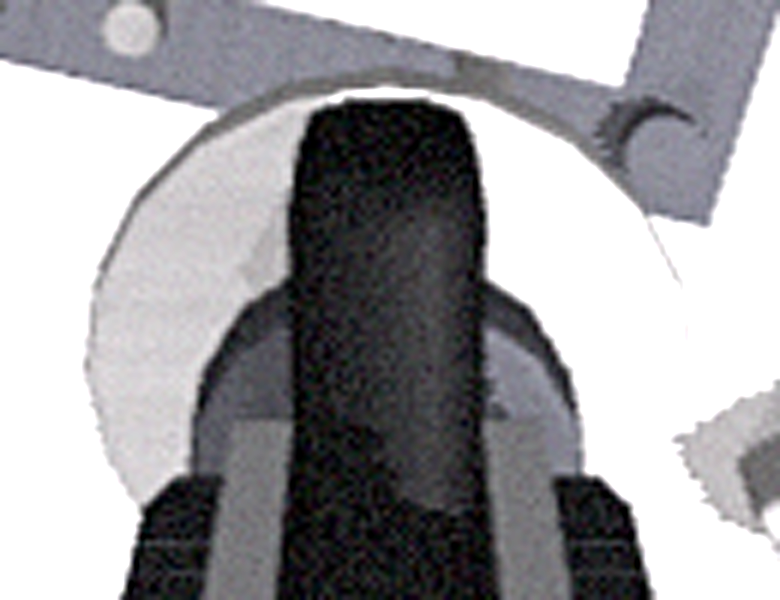

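Run:
```python
from h import *
import pickle
c,im,d,s=pickle.load(open("ws.pkl","rb"))
p0=s["tcp_pos"];R0=rot(s["tcp_rot"])
T=lambda u,v,h:(R0.T@(onz(c,u,v,p0[2]-h)-p0)).round(2)
print("collar rim underside front",T(279.2,201.5,108.8), "topedge",T(279.2,204.7,105.8))
print("bar front",T(279.2,206.5,65),T(279.2,206.5,43))
print("collar L R",T(229.7,250,106),T(329.7,250,106))
print("depth",d[203:212,279],d[230:240:3,240], d[202:215:3,260])
f=210/np.tan(np.radians(c["vertical_fov"])/2)
for u,v in[(279,212),(279,220),(240,235),(240,245),(320,235),(262,206)]:
    q=rot(c["attitude"])@np.array([(u-c["cx"])/f*d[v,u],(v-c["cy"])/f*d[v,u],d[v,u]])+c["xyz"]
    print(u,v,(R0.T@(q-p0)).round(1))
```

```text
collar rim underside front [ 29.24   0.55 108.8 ] topedge [ 28.09   0.55 105.8 ]
bar front [39.76  0.46 65.  ] [46.68  0.41 43.  ]
collar L R [ -2.5  -31.29 106.  ] [ -2.48  33.13 106.  ]
depth [181.38506 179.70407 181.01688 138.20653 136.08846 135.76433 134.77141
 132.5816  131.24886] [184.06032 184.72746 185.77599 186.84505] [348.89267 185.01184 181.66737 179.65733 182.21402]
279 212 [41.   0.3 53.2]
279 220 [39.9  0.3 46. ]
240 235 [ 10.2 -23.5 100.6]
240 245 [  3.1 -23.9 101.4]
320 235 [ 10.4  25.5 100.2]
262 206 [ 28.   -9.8 103.4]
```

Run:
```python
from h import *
import pickle
c,im,d=pickle.load(open("sg.pkl","rb"))
a=cv2.resize(im[135:212,310:370,::-1],None,fx=8,fy=8,interpolation=cv2.INTER_CUBIC);a=cv2.convertScaleAbs(a,alpha=1.5,beta=10);cv2.imwrite("pics/sgc.png",a)
# predicted: bar ends, tcp
for n,p in [("tcp",(552.6,166,272.8)),("grasp",(552.6,166,218.8)),("barR",(559,209,218.8)),("barL",(559,123,218.8)),("collar",(584,166,164)),("nose",(552,166,140))]:
    u,v=proj(c,p);print(n,u,v,"crop",(u-310+.5)*8,(v-135+.5)*8)
```

```text
tcp 341.0251548471188 170.3466048206397 crop 252.2012387769505 286.7728385651176
grasp 339.2771778882927 187.06256345828862 crop 238.2174231063418 420.500507666309
barR 355.0506810225719 189.20766305001987 crop 364.40544818057515 437.661304400159
barL 323.6487043106692 187.50239840292218 crop 113.18963448535351 424.01918722337746
collar 337.80023689464383 209.79784863766133 crop 226.40189515715065 602.3827891012907
nose 336.8686923332878 209.93516837058002 crop 218.9495386663025 603.4813469646401
```

View pics/sgc.png

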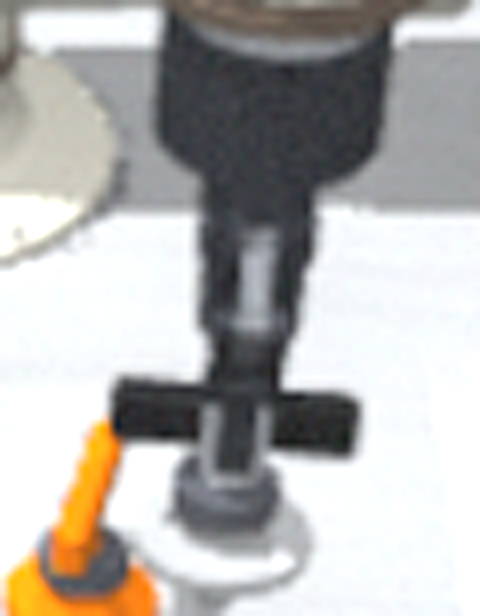

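Run:
```python
from h import *
print(plan([514.35,-170.9,273.5],np.radians(29.8)))
```

```text
(array([2.865, 0.214, 0.009]), array([-0.    , -0.0001, -0.0083]))
```

Emit:
drive_tool(series=[0.9,0.07,0,0,0,-0.003,0,1.8,0.14,0,0,0,-0.006,0,2.6,0.2,0.2,0,0,-0.008,0,2.86,0.21,1.2,0,0,-0.008,0,2.86,0.21,2.2,0,0,-0.008,0])

```text
t: 6.9
tcp_pos: [515.0, -170.7, 218.1]
tcp_rot: [3.141, -0.001, 0.52]
ft_force: [-0.3, -0.4, -4.6]
gripper_width: 13.3
```

Emit:
drive_tool(series=[0,0,0.3,0,0,0,0,0,0,0.5,0,0,0,0,0,0,0.5,0,0,0,0,0,0,0.5,0,0,0,0,0,0,0.5,0,0,0,0])

```text
t: 7.4
tcp_pos: [514.3, -171.6, 207.2]
tcp_rot: [3.14, -0.001, 0.519]
ft_force: [-0.2, -0.8, -3.9]
gripper_width: 12.8
```

Run:
```python
from h import *
import pickle
s=robot.read_state();print(s["tcp_pos"],s["tcp_rot"],s["ft_force"],s["torque"])
c,im,d=cam("scene")
p=s["tcp_pos"]
R0=rot(s["tcp_rot"])
for n,q in [("clampaxis z=74",p+R0@[-2.3,.5,p[2]-74]),("nose",p+R0@[-2.3,.5,p[2]-(p[2]-133.3)]),("socket",(512.6,-172.5,50)),("hole",(512.6,-172.5,54))]:
    u,v=proj(c,q);print(n,u,v,"crop",(u-190+.5)*8,(v-180+.5)*8)
cv2.imwrite("pics/si.png",cv2.convertScaleAbs(cv2.resize(im[180:250,190:265,::-1],None,fx=8,fy=8,interpolation=cv2.INTER_CUBIC),alpha=1.3))
pickle.dump((c,im,d,s),open("si.pkl","wb"))
print(plan([514.35,-170.9,205],np.radians(29.8)))
```

```text
[ 514.28474544 -171.59791438  207.23100304] [ 3.14038571e+00 -9.10301201e-04  5.18643811e-01] [-0.15801664 -0.79224555 -3.85155361] [ 0.00775476  0.00212132 -0.00036534]
clampaxis z=74 222.59511167236573 213.47711405348616 crop 264.76089337892586 271.8169124278893
nose 222.5963766286285 213.4953504096569 crop 264.7710130290279 271.96280327725526
socket 223.28773217552458 219.7431239011271 crop 270.30185740419665 321.94499120901673
hole 223.215019983635 218.7055484715391 crop 269.7201598690799 313.6443877723127
(array([ 0.017, -0.022,  0.083]), array([ 0.001 , -0.0008, -0.0015]))
```

View pics/si.png

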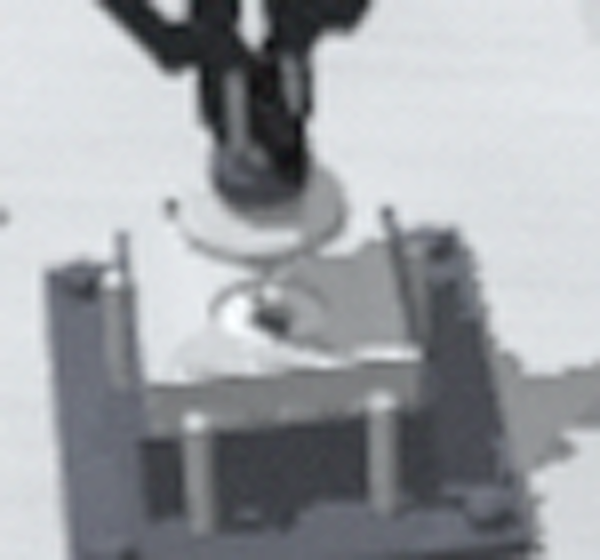

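Emit:
drive_tool(series=[0.01,-0.02,0.25,0,0,-0.001,0,0.01,-0.02,0.5,0,0,-0.001,0,0.01,-0.02,0.7,0,0,-0.001,0,0.01,-0.02,0.8,0,0,-0.001,0,0.01,-0.02,0.8,0,0,-0.001,0])

```text
t: 7.95
tcp_pos: [513.9, -170.8, 185.6]
tcp_rot: [-3.141, 0.0, 0.52]
ft_force: [-0.0, -0.1, -3.4]
gripper_width: 13.1
```

Emit:
drive_tool(series=[0,0,0.08,0,0,0,0,0,0,0.16,0,0,0,0,0,0,0.24,0,0,0,0,0,0,0.24,0,0,0,0,0,0,0.24,0,0,0,0])

```text
t: 8.45
tcp_pos: [514.0, -170.9, 180.2]
tcp_rot: [-3.142, 0.0, 0.52]
ft_force: [0.5, -0.7, -3.5]
gripper_width: 12.9
```

Emit:
drive_tool(series=[0,0,0.06,0,0,0,0,0,0,0.12,0,0,0,0,0,0,0.2,0,0,0,0,0,0,0.2,0,0,0,0,0,0,0.2,0,0,0,0])

```text
t: 8.95
tcp_pos: [514.0, -170.8, 175.1]
tcp_rot: [-3.141, 0.0, 0.52]
ft_force: [-0.7, 0.3, -3.2]
gripper_width: 13.1
```

Emit:
drive_tool(series=[0,0,0.04,0,0,0,0,0,0,0.08,0,0,0,0,0,0,0.12,0,0,0,0,0,0,0.12,0,0,0,0,0,0,0.12,0,0,0,0])

```text
t: 9.45
tcp_pos: [514.0, -170.8, 172.2]
tcp_rot: [-3.141, 0.0, 0.52]
ft_force: [0.4, 0.1, -3.6]
gripper_width: 12.8
```

Emit:
drive_tool(series=[0,0,0.04,0,0,0,0,0,0,0.08,0,0,0,0,0,0,0.08,0,0,0,0,0,0,0.08,0,0,0,0,0,0,0.08,0,0,0,0])

```text
t: 9.95
tcp_pos: [514.0, -170.9, 170.2]
tcp_rot: [3.142, -0.0, 0.52]
ft_force: [1.1, -1.6, -3.6]
gripper_width: 13.4
```

Emit:
drive_tool(series=[0,0,0.04,0,0,0,0,0,0,0.08,0,0,0,0,0,0,0.12,0,0,0,0,0,0,0.12,0,0,0,0,0,0,0.12,0,0,0,0])

```text
t: 10.45
tcp_pos: [514.0, -170.9, 167.0]
tcp_rot: [-3.141, 0.0, 0.52]
ft_force: [2.0, -3.3, -6.0]
gripper_width: 13.0
```

Emit:
drive_tool(series=[0,0.02,0,0,0,0,0,0,0.04,0,0,0,0,0,0,0.04,0,0,0,0,0,0,0.04,0,0,0,0,0,0,0.04,0,0,0,0,0])

```text
t: 10.95
tcp_pos: [514.4, -171.5, 167.0]
tcp_rot: [-3.141, 0.0, 0.52]
ft_force: [-1.4, 2.2, -5.6]
gripper_width: 13.2
```

Run:
```python
from h import *
s=robot.read_state();print(s["tcp_pos"],s["tcp_rot"],s["ft_force"],s["torque"])
```

```text
[ 514.35120106 -171.51008073  167.03870005] [-3.14083348e+00  1.75367299e-04  5.19842418e-01] [-1.37340954  2.17312289 -5.6491481 ] [ 0.51259226  0.2296041  -0.11228953]
```

Emit:
drive_tool(series=[0,-0.012,0,0,0,0.015,0,0,-0.012,0,0,0,0.03,0,0,-0.012,0,0,0,0.03,0,0,-0.012,0,0,0,0.03,0,0,-0.012,0,0,0,0.03,0])

```text
t: 11.45
tcp_pos: [514.4, -171.4, 167.2]
tcp_rot: [-3.141, -0.0, 0.49]
ft_force: [-2.0, 1.7, -4.6]
gripper_width: 13.3
```

Run:
```python
from h import *
s=robot.read_state();print(s["tcp_pos"],s["tcp_rot"],s["ft_force"],s["torque"])
```

```text
[ 514.3557253  -171.44749818  167.21833157] [-3.14149781e+00 -3.69839234e-05  4.89935002e-01] [-2.00232374  1.70517203 -4.58654779] [ 0.36866952  0.25405264 -0.02157475]
```

Emit:
drive_tool(series=[-0.01,-0.01,0,0,0,0,0,-0.01,-0.02,0,0,0,0,0,-0.01,-0.02,0,0,0,0,0,-0.01,-0.02,0,0,0,0,0,-0.01,-0.02,0,0,0,0,0])

```text
t: 11.95
tcp_pos: [514.0, -171.2, 167.3]
tcp_rot: [3.141, -0.0, 0.49]
ft_force: [0.3, -0.9, -3.2]
gripper_width: 13.1
```

Run:
```python
from h import *
s=robot.read_state();print(s["tcp_pos"],s["tcp_rot"],s["ft_force"],s["torque"])
```

```text
[ 514.01628475 -171.22346505  167.26833837] [ 3.14131109e+00 -2.02919164e-04  4.89805971e-01] [ 0.27638996 -0.91780493 -3.19294005] [-0.00321309 -0.22377313  0.06226065]
```

Emit:
drive_tool(series=[0,0,0.04,0,0,0,0,0,0,0.08,0,0,0,0,0,0,0.12,0,0,0,0,0,0,0.12,0,0,0,0,0,0,0.12,0,0,0,0])

```text
t: 12.45
tcp_pos: [513.8, -171.1, 164.0]
tcp_rot: [-3.141, 0.0, 0.49]
ft_force: [0.2, -1.2, -4.5]
gripper_width: 12.8
```

Run:
```python
from h import *
s=robot.read_state();print(s["tcp_pos"],s["tcp_rot"],s["ft_force"],s["torque"])
```

```text
[ 513.84117579 -171.14783596  164.0390568 ] [-3.14137574e+00  2.03706587e-04  4.89784239e-01] [ 0.15794571 -1.21905278 -4.49847212] [-0.24860487 -0.14790481 -0.00521896]
```

Emit:
drive_tool(series=[0,0.01,0.03,0,0,0,0,0,0.01,0.06,0,0,0,0,0,0.01,0.09,0,0,0,0,0,0.01,0.09,0,0,0,0,0,0.01,0.09,0,0,0,0])

```text
t: 12.95
tcp_pos: [514.1, -171.3, 162.2]
tcp_rot: [3.141, -0.0, 0.49]
ft_force: [-1.6, 2.2, 3.9]
gripper_width: 13.1
```

Run:
```python
from h import *
s=robot.read_state();print(s["tcp_pos"],s["tcp_rot"],s["ft_force"],s["torque"])
```

```text
[ 514.13518984 -171.33555585  162.24164498] [ 3.14135052e+00 -3.55150995e-04  4.89844917e-01] [-1.64073072  2.23642935  3.87402331] [ 0.13341818  0.18610925 -0.02532522]
```

Emit:
drive_tool(series=[0,-0.01,0.02,0,0,0,0,0,-0.01,0.04,0,0,0,0,0,-0.01,0.05,0,0,0,0,0,-0.01,0.05,0,0,0,0,0,-0.01,0.05,0,0,0,0])

```text
t: 13.45
tcp_pos: [514.1, -171.3, 161.2]
tcp_rot: [3.141, -0.001, 0.49]
ft_force: [-2.3, 0.5, 8.9]
gripper_width: 13.2
```

Run:
```python
from h import *
s=robot.read_state();print(s["tcp_pos"],s["tcp_rot"],s["ft_force"],s["torque"])
```

```text
[ 514.13294534 -171.26282282  161.21035139] [ 3.14083249e+00 -5.24448928e-04  4.89823256e-01] [-2.26475608  0.46707634  8.86651913] [ 0.01753593  0.33929809 -0.03111032]
```

Emit:
drive_tool(series=[-0.008,0.005,0,0,0,0.06,0,-0.008,0.01,0,0,0,0.12,0,-0.007,0.015,0,0,0,0.18,0,-0.006,0.02,0,0,0,0.24,0,-0.005,0.023,0,0,0,0.3,0])

```text
t: 13.95
tcp_pos: [514.5, -171.9, 161.3]
tcp_rot: [3.141, -0.001, 0.187]
ft_force: [-0.2, -0.6, 8.1]
gripper_width: 13.3
```

Run:
```python
from h import *
s=robot.read_state();print(s["tcp_pos"],s["tcp_rot"],s["ft_force"],s["torque"]);R0=rot(s["tcp_rot"]);print(R0.T@s["ft_force"],s["q"])
```

```text
[ 514.45567365 -171.92679272  161.32999499] [ 3.14066023e+00 -1.22325120e-03  1.87323100e-01] [-0.22693106 -0.61298817  8.05110731] [-0.07139927  0.08183768  0.06391525]
[-0.3272689   0.56751062 -8.05098801] [-4.64587401e-01  1.73842873e-01  1.70755114e+00  9.96393749e-07
  1.25866054e+00  9.18886091e-01]
```

Emit:
drive_tool(series=[0,0.005,0,0,0,0.06,0,0,0.01,0,0,0,0.12,0,0.001,0.015,0,0,0,0.18,0,0.002,0.02,0,0,0,0.24,0,0.003,0.023,0.01,0,0,0.3,0])

```text
t: 14.45
tcp_pos: [514.6, -172.5, 161.1]
tcp_rot: [3.141, -0.001, -0.113]
ft_force: [-0.2, 1.1, 9.0]
gripper_width: 12.9
```

Run:
```python
from h import *
s=robot.read_state();print(s["tcp_pos"],s["tcp_rot"],s["ft_force"],s["torque"]);R0=rot(s["tcp_rot"]);print(R0.T@s["ft_force"],s["gripper_width"])
```

```text
[ 514.63926349 -172.45299622  161.07931231] [ 3.14112494e+00 -1.43822163e-03 -1.12649774e-01] [-0.17823673  1.08120517  8.96306455] [-0.07031773  0.09022838  0.09210752]
[-0.28575592 -1.05012381 -8.96397694] 12.942393522602675
```

Emit:
drive_tool(series=[0,0.003,0.005,0,0,0.06,0,0,0.006,0.01,0,0,0.12,0,0.001,0.01,0.015,0,0,0.18,0,0.002,0.015,0.02,0,0,0.24,0,0.003,0.018,0.02,0,0,0.3,0])

```text
t: 14.95
tcp_pos: [514.7, -172.9, 160.6]
tcp_rot: [3.142, -0.002, -0.413]
ft_force: [0.1, 0.3, 6.7]
gripper_width: 12.9
```

Run:
```python
from h import *
s=robot.read_state();print(s["tcp_pos"],s["tcp_rot"],s["ft_force"],s["torque"]);R0=rot(s["tcp_rot"]);print(R0.T@s["ft_force"],s["gripper_width"])
```

```text
[ 514.6850732  -172.90484599  160.60662952] [ 3.14153539e+00 -1.58065280e-03 -4.12579429e-01] [0.14375195 0.26215035 6.73638049] [-0.05135138  0.0302429   0.03517899]
[ 0.03722213 -0.29740822 -6.73634711] 12.921184043987918
```

Emit:
drive_tool(series=[0,0.003,0.005,0,0,0.05,0,0,0.006,0.01,0,0,0.1,0,0.001,0.01,0.015,0,0,0.15,0,0.002,0.013,0.02,0,0,0.2,0,0.002,0.013,0.02,0,0,0.2,0])

```text
t: 15.45
tcp_pos: [514.6, -173.2, 160.1]
tcp_rot: [-3.141, -0.001, -0.612]
ft_force: [-0.1, 0.2, 9.3]
gripper_width: 13.2
```

Run:
```python
from h import *
s=robot.read_state();print(s["tcp_pos"],s["tcp_rot"],s["ft_force"],s["torque"]);R0=rot(s["tcp_rot"]);print(R0.T@s["ft_force"],s["gripper_width"])
```

```text
[ 514.57055497 -173.22632131  160.10468889] [-3.14134495e+00 -1.44820072e-03 -6.12211589e-01] [-0.08124719  0.21763747  9.3368765 ] [ 0.01586624  0.1900528  -0.03423225]
[-0.17804077 -0.13373172 -9.33711129] 13.169242011157692
```

Emit:
drive_tool(series=[0,0.001,0,0,0,0.015,0,0,0.002,0,0,0,0.03,0,0,0.003,0,0,0,0.045,0,0,0.003,0,0,0,0.06,0,0,0.003,0,0,0,0.06,0])

```text
t: 15.95
tcp_pos: [514.5, -173.3, 160.1]
tcp_rot: [-3.141, -0.001, -0.671]
ft_force: [-0.0, 1.0, 8.0]
gripper_width: 13.1
```

```bash
cat > r.py <<'E'
from h import *
s=robot.read_state();print(s["tcp_pos"],s["tcp_rot"],s["ft_force"],s["torque"]);R0=rot(s["tcp_rot"]);print(R0.T@s["ft_force"],s["gripper_width"])
E
python3 r.py
```

```text
[ 514.53707893 -173.2523632   160.0700922 ] [-3.14124684e+00 -1.41877235e-03 -6.70695926e-01] [-0.0485851   1.04526703  7.95883565] [0.02121948 0.13160475 0.02474975]
[-0.67643478 -0.79140643 -7.95953016] 13.145620313420242
```

Emit:
drive_tool(series=[0,0.001,0,0,0,0.01,0,0,0.001,0,0,0,0.02,0,0,0.001,0,0,0,0.03,0,0,0.001,0,0,0,0.03,0,0,0.001,0,0,0,0.03,0])

```text
t: 16.45
tcp_pos: [514.5, -173.3, 160.1]
tcp_rot: [-3.141, -0.001, -0.7]
ft_force: [0.5, 0.6, 8.9]
gripper_width: 13.3
```

```bash
python3 r.py
```

```text
[ 514.54090969 -173.28234355  160.09922211] [-3.14120014e+00 -1.47642122e-03 -7.00170599e-01] [0.46292966 0.62892444 8.85815307] [-0.00843537  0.10202183  0.03738613]
[-0.03815063 -0.78272364 -8.8579125 ] 13.27307114014839
```

Emit:
drive_tool(series=[0,0,0,0,0,0.01,0,0,0.001,0,0,0,0.02,0,0,0.001,0,0,0,0.03,0,0,0.001,0,0,0,0.03,0,0,0.001,0,0,0,0.03,0])

```text
t: 16.95
tcp_pos: [514.4, -173.4, 160.1]
tcp_rot: [-3.141, -0.001, -0.73]
ft_force: [-1.7, -0.4, 9.0]
gripper_width: 13.0
```

```bash
python3 r.py
```

```text
[ 514.44159157 -173.37701713  160.08637464] [-3.14137909e+00 -1.39226293e-03 -7.30154669e-01] [-1.69019539 -0.42466048  9.03993091] [-0.07917689  0.26538731  0.09271077]
[-0.96348697  1.44180619 -9.04158922] 13.02110937168745
```

Emit:
drive_tool(series=[0,0,0,0,0,0.01,0,0,0.001,0,0,0,0.02,0,0,0.001,0,0,0,0.025,0,0,0.001,0,0,0,0.025,0,0,0.001,0,0,0,0.025,0])

```text
t: 17.45
tcp_pos: [514.4, -173.5, 160.1]
tcp_rot: [-3.142, -0.001, -0.755]
ft_force: [-1.7, -1.0, 8.8]
gripper_width: 12.8
```

```bash
python3 r.py
```

```text
[ 514.35899274 -173.45489158  160.09961877] [-3.14158924e+00 -1.33448862e-03 -7.55072434e-01] [-1.73065553 -0.96323917  8.8005283 ] [-0.22134628  0.42059357  0.17066472]
[-0.58840883  1.88751177 -8.8013278 ] 12.826332053377222
```

Emit:
drive_tool(series=[0,0.001,0,0,0,0.01,0,0,0.002,0,0,0,0.02,0,0,0.002,0,0,0,0.02,0,0,0.002,0,0,0,0.02,0,0,0.002,0,0,0,0.02,0])

```text
t: 17.95
tcp_pos: [514.3, -173.5, 160.1]
tcp_rot: [-3.142, -0.001, -0.775]
ft_force: [-1.8, -0.3, 9.1]
gripper_width: 12.9
```

```bash
python3 r.py
```

```text
[ 514.3313746  -173.47551665  160.085017  ] [-3.14153550e+00 -1.35485883e-03 -7.74904440e-01] [-1.77583927 -0.26524531  9.0779448 ] [-0.250089    0.38600117  0.36771301]
[-1.07093704  1.43145768 -9.07948593] 12.905019654271142
```

Emit:
drive_tool(series=[0,0,-0.01,0,0,0,0,0,0,-0.02,0,0,0,0,0,0,-0.02,0,0,0,0,0,0,-0.02,0,0,0,0,0,0,-0.02,0,0,0,0])

```text
t: 18.45
tcp_pos: [514.3, -173.4, 160.2]
tcp_rot: [-3.142, -0.001, -0.775]
ft_force: [0.8, -4.7, 5.3]
gripper_width: 12.9
```

```bash
python3 r.py
```

```text
[ 514.25265398 -173.41615101  160.15304826] [-3.14154300e+00 -8.08207562e-04 -7.75174963e-01] [ 0.79554768 -4.69195598  5.25670853] [-0.78799133 -0.15496856  0.28954067]
[ 3.85612931  2.79443977 -5.25373246] 12.931760693153853
```

Emit:
drive_tool(series=[0.005,0.005,-0.01,0,0,0,0,0.01,0.01,-0.02,0,0,0,0,0.01,0.01,-0.02,0,0,0,0,0.01,0.01,-0.02,0,0,0,0,0.01,0.01,-0.02,0,0,0,0])

```text
t: 18.95
tcp_pos: [514.1, -173.5, 160.2]
tcp_rot: [-3.141, 0.0, -0.775]
ft_force: [4.2, -2.4, -0.2]
gripper_width: 13.2
```

```bash
python3 r.py
```

```text
[ 514.14857949 -173.48964238  160.23462145] [-3.14137524e+00  9.12515718e-05 -7.75229088e-01] [ 4.21340149 -2.43719667 -0.18770359] [-0.58329168 -0.69093067  0.3204576 ]
[ 4.71522882 -1.20803967  0.18753596] 13.179609618941035
```

Emit:
drive_tool(series=[0,0,0,0,0,0,0.3,0,0,0,0,0,0,0.5,0,0,0,0,0,0,0.6,0,0,0,0,0,0,0.6,0,0,0,0,0,0,0.6])

```text
t: 19.45
tcp_pos: [514.0, -173.5, 160.4]
tcp_rot: [-3.142, 0.0, -0.775]
ft_force: [-0.3, 0.2, 0.2]
gripper_width: 51.2
```

```bash
python3 r.py
```

```text
[ 514.01968516 -173.46016348  160.38058062] [-3.14150338e+00  2.97055950e-04 -7.75292065e-01] [-0.32594423  0.19699101  0.17600633] [-0.00983429  0.02300013 -0.06402566]
[-0.37072593  0.08742646 -0.17590402] 51.1850638263032
```

Released with no load left on the tool. Now I rise and back off, then look.

Emit:
drive_tool(series=[0,0,-0.5,0,0,0,0.6,0,0,-1.5,0,0,0,0.7,0,0,-3,0,0,0,0.7,0,0,-4.5,0,0,0,0.7,0,0,-5.5,0,0,0,0.7])

```text
t: 19.95
tcp_pos: [514.1, -173.5, 301.8]
tcp_rot: [-3.141, -0.003, -0.775]
ft_force: [0.2, 0.3, 0.1]
gripper_width: 59.7
```

Emit:
drive_tool(series=[-0.7,0,0,0,0,0,0.7,-1.4,0,0,0,0,0,0.7,-1.4,0,0,0,0,0,0.7,-1.4,0,0,0,0,0,0.7,-1.4,0,0,0,0,0,0.7])

```text
t: 20.45
tcp_pos: [489.3, -149.3, 298.3]
tcp_rot: [-3.141, -0.0, -0.775]
ft_force: [0.2, 0.8, 0.1]
gripper_width: 59.6
```

Run:
```python
from h import *
import pickle
s=robot.read_state();print(s["tcp_pos"],s["ft_force"])
c,im,d=cam("wrist");cv2.imwrite("pics/wf.png",im[:,:,::-1]);pickle.dump((c,im,d,s),open("wf.pkl","wb"))
c,im,d=cam("scene");cv2.imwrite("pics/sf.png",cv2.resize(im[170:260,180:400,::-1],None,fx=3.6,fy=3.6,interpolation=cv2.INTER_CUBIC));pickle.dump((c,im,d,s),open("sf.pkl","wb"))
```

```text
[ 489.34406471 -149.33584379  298.27115559] [0.15537201 0.81803384 0.07605218]
```

View pics/wf.png

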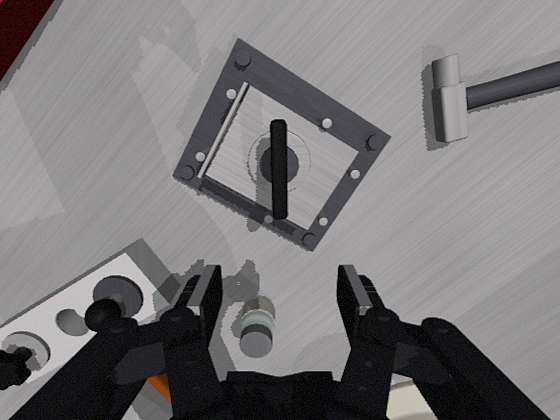

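View pics/sf.png

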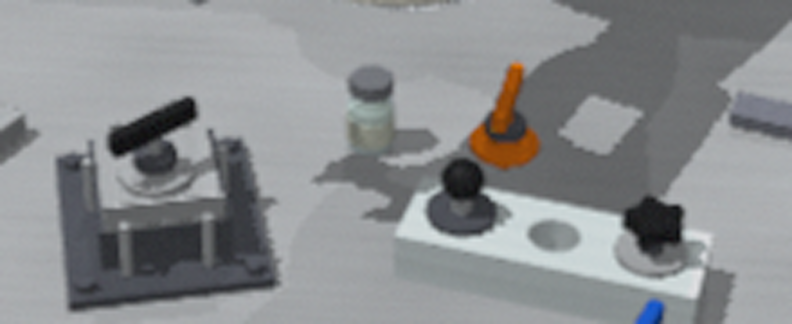

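Run:
```python
from h import *
import pickle
c,im,d,s=pickle.load(open("wf.pkl","rb"))
g=im.max(2);m=np.zeros(g.shape,np.uint8);m[112:226,266:294]=g[112:226,266:294]<50
r=rot(c["attitude"]);f=210/np.tan(np.radians(c["vertical_fov"])/2)
V,U=np.mgrid[0:420,0:560]
W=np.stack([(U-c["cx"])/f*d,(V-c["cy"])/f*d,d],-1)@r.T+c["xyz"]
m&=(W[...,2]>103).astype(np.uint8)
n,l,st,_=cv2.connectedComponentsWithStats(m);i=1+np.argmax(st[1:,4]);P=W[l==i];mu=P.mean(0)
w,v=np.linalg.eigh(np.cov(P[:,:2].T));print(st[i],mu,np.percentile(P[:,2],[10,50,90]),np.degrees(np.arctan2(v[1,1],v[0,1])))
t=(P[:,:2]-mu[:2])@v[:,1];A=np.polyfit(t,P[:,2],1);print("tilt deg",np.degrees(np.arctan(A[0])),"extent mid",mu[:2]+v[:,1]*(t.min()+t.max())/2)
for u,v_ in[(250,150),(310,150),(240,165),(330,165),(290,105)]:print("plate z",W[v_,u].round(1))
```

```text
[ 270  120   18   99 1501] [ 515.6427814  -175.77513101  117.63373606] [114.94764575 116.40814508 117.49940628] 136.63874762655186
tilt deg -6.126375449031713 extent mid [ 516.15986436 -176.26345008]
plate z [ 542.1 -160.4   54.6]
plate z [ 499.1 -204.4   54.4]
plate z [ 538.7 -141.6   53.6]
plate z [ 473.4 -208.9   55.4]
plate z [ 544.8 -219.8   51.3]
```

Run:
```python
from h import *
import pickle
c,im,d,s=pickle.load(open("wf.pkl","rb"))
r=rot(c["attitude"]);f=210/np.tan(np.radians(c["vertical_fov"])/2)
V,U=np.mgrid[0:420,0:560]
W=np.stack([(U-c["cx"])/f*d,(V-c["cy"])/f*d,d],-1)@r.T+c["xyz"]
for v in range(118,222,8): print(v,W[v,276:284,2].round(1), W[v,279,:2].round(1))
```

```text
118 [55.8 55.  54.8 55.  53.  54.1 54.8 53.9] [ 543.7 -203.5]
126 [117.  117.  115.5 115.9 118.2 117.6 116.3 115.7] [ 540.2 -200.1]
134 [116.5 114.9 117.4 117.3 116.2 116.4 116.2 115.4] [ 535.8 -195.8]
142 [117.2 117.  117.2 116.8 116.4 117.5 116.9 117.3] [ 531.2 -191.4]
150 [118.  116.3 116.  116.5 115.5 117.5 117.3 116.9] [ 526.6 -186.9]
158 [117.4 117.7 117.1 117.  115.5 117.5 116.8 117. ] [ 522.  -182.3]
166 [117.5 117.5 116.2 116.6 116.8 117.  369.1 116.8] [ 517.2 -177.6]
174 [117.6 117.2 116.6 117.1 117.2 117.5 116.6 116.7] [ 512.4 -173. ]
182 [115.9 116.6 116.2 116.1 116.9 116.  115.7 115.8] [ 507.3 -168. ]
190 [117.1 116.7 117.2 117.4 117.4 117.1 116.2 116.4] [ 502.5 -163.3]
198 [116.9 116.7 116.6 116.7 116.8 115.7 116.  116.5] [ 497.3 -158.2]
206 [117.1 117.3 116.5 118.  116.4 116.1 116.8 116.9] [ 492.4 -153.4]
214 [117.6 116.1 117.5 118.5 117.2 116.4 117.  369.1] [ 487.3 -148.4]
```

The wrist view shows the bar at (279,168). It is level, with a z spread under 1 mm along its length, and sits at the drawn-in height. Its bearing of −43.4° is 73° past the slot. The plate is flat in the nest and the neighbouring tools are unmoved, so I am handing in.

```bash
python3 -c "
from bench import robot
print(robot.job_done(), robot.read_state()['t'])"
```

```text
the job is handed in; nothing more can be done
the job is handed in; nothing more can be done
```

The bracket is clamped in the jig, the clamp is released, and the job was handed in at about 20 s; no verdict was reported.

**What I did:** I took the black T clamp from the rack's middle bore and lined its pin up with the slot, which the wrist camera showed at 29.8° (14° off the jig's x axis). The pin went in with small sideways and turning corrections made by feel. I pressed with about 13 N and twisted clockwise until the moment rose from about 0.1 to 0.37 N m at the stop, then let go.

**Last checks:**
- **Engagement:** when I eased the arm up before letting go, the clamp held firm: 1 mm of commanded rise moved it only about 0.15 mm.
- **Twist:** the handle now lies about 73° past the slot line; the stop is at 72°.
- **Height:** the pin sits at about 40.5 mm in the jig, within about 1 mm, which is the drawn-tight height. I did not measure the 16 N of clamping force directly.
- **Surroundings:** in the last pictures the bracket plate reads flat and in its nest, and the tools in view look undisturbed.

**Checks that disagreed:**
- The first fit of the handle's tilt gave 6°, which came from bad depth pixels. Row by row the handle is level to within noise.
- The cameras differed by 2–3 mm on where the clamp sat along the jaws, and by about 3 mm on the socket's position. The contact forces during insertion settled it.

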